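# Load a fuse block with sprung fuse tongs

### The arm

A 6-joint arm with a two-finger parallel gripper is mounted at the origin on a cart in front of the work surface, level with it; the furniture and walls round the work are solid. World frame = base frame: x ahead of the robot, y to its left, z up, the work surface at z = 0. Lengths are in m, angles in rad, forces in N, time in s.
With the tool pointing down it reaches from about 0.35 to 0.975 m from the base axis. Payload 4.9 kg.
Tool frame: the origin (TCP) lies at the very end of the fingers, on their centre line; the grasp point (between the pads) lies 19 mm behind it; z points along the fingers, y is the line along which they close (so a half turn about z gives the same grasp; the last joint's range is limited). The gripper opens to 85 mm and grips with 20 to 120 N. Pads are 22 mm wide; open, the fingers measure 114 mm over their backs; the gripper's body (76 mm by 85 mm) begins 54 mm behind the grasp point. The pads swing forward as they close: fully open they stand 13 mm farther back than shut.
Start: joints at [1.02, 0.053, 1.613, -0, 1.476, -0.119], TCP at [0.262, 0.568, 0.231] pointing down, gripper open.
Joint ranges: [-3.01, 3.01], [-1.01, 2.22], [0.06, 2.58], [-1.02, 4.17], [0.09, 2.62], [-3.14, 3.14]. Speed limits (rad/s): [2.57, 2.57, 3.14, 3.14, 3.14, 3.14].

### API

Orientations are given as a unit quaternion [w, x, y, z].
In Python, from plant import manip, vision, order gives the robot as it stands.
- The arm moves only by the tool play_rows, never from a script. Its argument "steps" is a list that holds one entry, the list of rows, each a list of 6 numbers: the shift along the tool's x, y, z in mm, then the turn, a rotation vector about the tool's x, y, z in degrees. A call has 1 to 12 rows; each row is the pose to reach, as a shift and turn from the pose commanded when the call began, along the tool's axes at that moment; what a row does not reach only later rows make up. A row lasts 1/12 s, in which the tool goes at most 41.7 mm and 7.16 degrees, less where a joint would pass 70% of its speed; a pose out of reach is approached as far as the arm can. A call with a gripper value outside its range is refused whole. "claw" is the gripper's target within -1 to 1 (fully open at 1, half-way at 0, shut at -1), set as the call begins (left out, the last holds). The fingers move at their own pace and stop on an object; the grip force is fixed at half the most. Time passes only in rows, so rows that repeat a pose let the fingers close. It gives the time, the measured TCP pose, the force, the opening and the grip force at its end, in the units of the state.
- manip.state(): the state, without advancing time (a new reading comes with each control period).
- vision.grab_frame(name): name is "scene" or "top" or "wrist"; returns (picture, depth): 400x640x3 uint8, blue, green, red; 400x640 float32, m along the optical axis (not along the pixel's ray), 0 where there is no reading.
- vision.camera_info(name): a dict with "K" (3x3 intrinsics, pixels), "k1" (the pictures are not rectified: a ray, as slopes to the right and down, at radius r is drawn at 1 + k1 r^2 times it, then the intrinsics apply), "eye" and "orientation" of the camera in the world; the wrist camera has in their place "T_tool_cam" (4x4, takes a point from camera to tool coordinates, whose origin is the TCP and whose axes are the flange's). Camera axes: x right, y down, z forward; pixel columns grow to the right and rows downward; lengths in m; the calibration is good to about 2 mm. A picture is of the moment at which its call begins: read the wrist's pose just before it. camera_info takes no time and is no camera call.
- order.job_done(): hands the job in; it is judged then, once.
The state is a dict: "time": time; "joint_pos": joint angles; "joint_vel": joint speeds; "joint_efforts": joint torques, N m; "tool_pos": TCP position; "tool_rot": TCP orientation; "contact_force": force on the tool from outside, world axes, zero at the start; "ft_torque": the same for the moment, N m; "gripper_width": opening from 0.0 (shut) to 1.0 (fully open); "grasp_force": force on a finger pad.
Only numpy, scipy, OpenCV 4.12 (cv2) and the standard library are available. Lean on these libraries where they do the work, as an engineer would, in place of code of your own. Each camera call takes 0.05 s, during which the arm holds its last target. There are 200 camera calls.

### The job

Take the sprung fuse tongs out of their stand and, touching the fuse only with the tongs, pick the thicker of the two fuses off its rack and press it gently fully home into the two spring clips of the fuse block, one metal cap in each clip and the fuse centred between them. Do not squeeze or press the fuse hard, leave the thin fuse and the other things on the desk alone, and finally stand the tongs back in their stand and let go.

Things in the scene. Friction and masses are not known exactly. Their poses are not given: they have to be found in the camera images.
- tongs_grip (a point): Black sprung fuse tongs, 121 mm tall, 70 g, standing free on their tips in the stand. Point midway between the two ribbed finger pads, 85 mm above the tips and 36 mm below the top; z up, jaws close along y. Pads 18 mm (x) by 14 mm (z); over the pads the tongs measure 34 mm at rest, about 26 mm pinching the thick fuse. Take them with a finger on each pad.
- tongs: The tongs' bow (top block, 14 x 22 mm); origin on their axis at the level of the tips; z up, jaws close along y. The two legs are hinged in it and always move alike, mirrored. Held squeezed to about 31 mm over the pads, the tongs stay held with the jaws about 28 mm apart. The tips sink about 1 mm relative to the pads as the jaws close.
- jaw_l: The +y leg of the tongs; origin on its hinge, 115 mm above the tips. A spring pushes its finger pad (30 mm below the hinge) outward with about 4 N at rest and 9.5 N when pinching the thick fuse; of the pad force beyond that about 0.28 reaches the fuse.
- jaw_r: The -y leg of the tongs, the mirror image of jaw_l.
- jaw_l_tip (a point): Inner face of the +y jaw, 6 mm above its tip. Jaw 12 mm wide (x), flat, 4 mm thick; at rest the tips are about 40 mm apart, about the thick fuse the jaws are parallel. A ledge juts 5 mm inward, its underside 11 mm above the tip: it bears on the top of the fuse when the tongs push down.
- jaw_r_tip (a point): The same on the -y jaw.
- stand_well (a point): Middle of the well's floor in the tongs' stand, 6 mm above the mat (a cutting mat, top at z = 0.003, on which stand, rack and block stand): a grey open box, 34 mm (x) by 76 mm (y), rim 44 mm above the mat, well 22 by 64 mm, fixed. The tongs' jaws close along its y (either way round); the tips stand on this floor.
- fuse_center (a point): Centre of the thick fuse: white ceramic tube with a steel cap 9.5 mm long at each end, 10 mm in diameter (tube 9.4), 38 mm long, about 12 g; x along its length. It lies level in two V notches of the rack, under its caps, its axis 27 mm above the mat.
- fuse: The thick fuse (see fuse_center). It is brittle: neither jaw may load it with more than 20 N, squeeze and push together.
- thin_fuse_center (a point): Centre of the thin fuse, alike but 6.6 mm in diameter; leave it alone. The two fuses may lie in either place of the rack.
- rack: White fuse rack, fixed, origin under its middle: foot 46 mm (x) by 100 mm (y), 5 mm thick, with two places at y = +30 and -30 mm, each two V notches 7 mm wide at x = +14.5 and -14.5 mm (tops 28 mm up), in which a fuse lies along x; 22 mm are open between the notches for the jaws.
- seat (a point): Where the fuse's centre belongs in the fuse block, 23 mm above the mat; x along the fuse, z up. There are two brass spring clips at x = +14 and -14 mm, 8 mm wide, 20 mm open between them for the jaws. Pushing the fuse down takes 8 to 15 N near the end; it sticks part-way where it is left, and bottoms on a hard rest when home.
- block: The fuse block, fixed, origin under its middle: black base 90 mm (x) by 36 mm (y) by 8 mm high. Each clip is a pair of upright sprung brass leaves whose flared mouth is about 19 mm wide and 39 mm above the mat; below it the leaves stand 7 mm apart and are spread by the fuse, gripping harder the deeper it goes.
- usb_stick: Small memory stick 18 x 48 x 8 mm, loose bystander; leave it alone.
- croc_red: Small crocodile clip 13 x 49 x 13 mm, loose bystander; leave it alone.
- logic_analyser: Small flat black box 56 x 29 x 14 mm, loose bystander; leave it alone.
- foam_block: Black foam block 27 x 48 x 20 mm, loose bystander; leave it alone.
- hook_clip: Grey hook clip 12 x 57 x 12 mm, loose bystander; leave it alone.
- screwdriver: Screwdriver 158 mm long, loose bystander; leave it alone.
Things that resemble listed ones, but are neither listed nor needed, are in the scene too. What is shaped like the block but blue is not meant.

How it is judged:
By the outcome, as a careful person would: the job done as asked, in the order asked, and still so for the second after the job is handed in, with the robot touching nothing.
It also fails if it takes over 48 s, if anything falls off the work surface, if the arm or the gripper's body presses on something with over 40 N, if the wrist force passes 120 N, or if a joint passes its speed limit or range.

## Working session

There is one attempt and no reset: what is moved stays moved. The work goes in short steps, Python scripts to look and compute and a tool call to move; the robot and the scene stay as the last step left them, time stands still between calls to the robot, and variables do not carry over. Pictures are saved under pics/ and viewed, at most 10 in all, crops included, and the job is handed in when it is done.

Besides the shell and the picture viewer there is one more tool, called after "Emit:" as name(argument=value, ...), one argument or row to a line, values as JSON. play_rows: Moves the arm, as the interface text tells. Its arguments: {"type":"object","properties":{"steps":{"type":"array"},"claw":{"type":"number"}},"required":["steps"]}

```bash
mkdir -p pics; ls; cat > h.py <<'E'
import numpy as np, cv2
from scipy.spatial.transform import Rotation as R
from plant import manip, vision, order
def q2R(q): return R.from_quat([q[1],q[2],q[3],q[0]]).as_matrix()
def pose(name,st=None):
    ci=vision.camera_info(name)
    if name=="wrist":
        st=st or manip.state(); T=np.eye(4);T[:3,:3]=q2R(st["tool_rot"]);T[:3,3]=st["tool_pos"]
        M=T@np.array(ci["T_tool_cam"])
    else:
        M=np.eye(4);o=np.array(ci["orientation"],float)
        M[:3,:3]=o if o.shape==(3,3) else q2R(o); M[:3,3]=ci["eye"]
    return M,np.array(ci["K"]),ci["k1"]
def ray(uv,M,K,k1):
    p=np.array([(uv[0]-K[0,2])/K[0,0],(uv[1]-K[1,2])/K[1,1]]);s=p.copy()
    for _ in range(20): s=p/(1+k1*(s@s))
    return np.array([s[0],s[1],1.])
def at_z(uv,z,c):
    M=c[0];d=M[:3,:3]@ray(uv,*c);return M[:3,3]+d*(z-M[2,3])/d[2]
def at_d(uv,dep,c):
    M=c[0];return M[:3,3]+M[:3,:3]@(ray(uv,*c)*dep)
def proj(P,c):
    M,K,k1=c;p=M[:3,:3].T@(np.array(P)-M[:3,3]);s=p[:2]/p[2];s=s*(1+k1*(s@s))
    return np.array([K[0,0]*s[0]+K[0,2],K[1,1]*s[1]+K[1,2]])
def grab(name,tag):
    c=pose(name);img,d=vision.grab_frame(name)
    cv2.imwrite(f"pics/{tag}.png",img);np.savez(f"pics/{tag}.npz",d=d,M=c[0],K=c[1],k1=c[2]);return img,d,c
def load(tag):
    z=np.load(f"pics/{tag}.npz");return cv2.imread(f"pics/{tag}.png"),z["d"],(z["M"],z["K"],float(z["k1"]))
E
python3 - <<'E'
from h import *
print(manip.state())
for n in("scene","top","wrist"):
    print(n,vision.camera_info(n))
grab("top","top0");grab("scene","scene0")
E
```

```text
pics
{'time': 0.0, 'joint_pos': array([ 1.02003006e+00,  5.33313248e-02,  1.61429483e+00,  1.64845716e-05,
        1.47598227e+00, -1.18980835e-01]), 'joint_vel': array([ 3.75945453e-05,  3.40976939e-05,  1.10695750e-03,  1.46382856e-04,
       -1.15783191e-03,  8.47564514e-04]), 'joint_efforts': array([ 9.08138391e-04, -3.93671215e+01, -3.70185149e+01,  5.32164665e-05,
        7.02090474e-03,  6.62862277e-06]), 'tool_pos': array([0.2612171 , 0.56711448, 0.23007834]), 'tool_rot': array([-3.38990372e-04,  2.14220167e-01,  9.76784881e-01, -9.49203886e-04]), 'contact_force': array([ 0.62385445,  0.41763151, -0.00908877]), 'ft_torque': array([-0.00211835,  0.02122422,  0.01886496]), 'grasp_force': 0.0, 'gripper_width': 0.997931440128179}
scene {'K': array([[515.24872481,   0.        , 322.91632756],
       [  0.        , 515.24872481, 190.72685452],
       [  0.        ,   0.        ,   1.        ]]), 'k1': 0.01670945483212165, 'eye': array([-0.01467626,  1.30272782,  0.92642861]), 'orientation': array([ 0.11140468, -0.21420934,  0.84960417, -0.4689095 ])}
top {'K': array([[459.76216215,   0.        , 319.27736018],
       [  0.        , 459.76216215, 198.47338697],
       [  0.        ,   0.        ,   1.        ]]), 'k1': 0.0006980641383571144, 'eye': array([0.42426635, 0.20632841, 1.18038181]), 'orientation': array([-0.03317888,  0.71173476, -0.70038465,  0.04235722])}
wrist {'K': array([[353.2200595 ,   0.        , 315.56239732],
       [  0.        , 353.2200595 , 192.08105287],
       [  0.        ,   0.        ,   1.        ]]), 'k1': -0.050917719241996194, 'T_tool_cam': array([[ 7.28004849e-04, -9.62483434e-01, -2.71339471e-01,
         6.88575345e-02],
       [ 9.99999683e-01,  6.12774508e-04,  5.09396233e-04,
         3.74306565e-05],
       [-3.24015525e-04, -2.71339756e-01,  9.62483575e-01,
        -1.42274064e-01],
       [ 0.00000000e+00,  0.00000000e+00,  0.00000000e+00,
         1.00000000e+00]])}
```

View pics/top0.png

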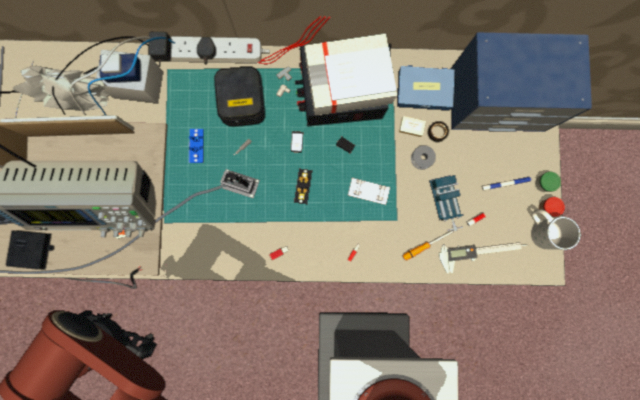

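View pics/scene0.png

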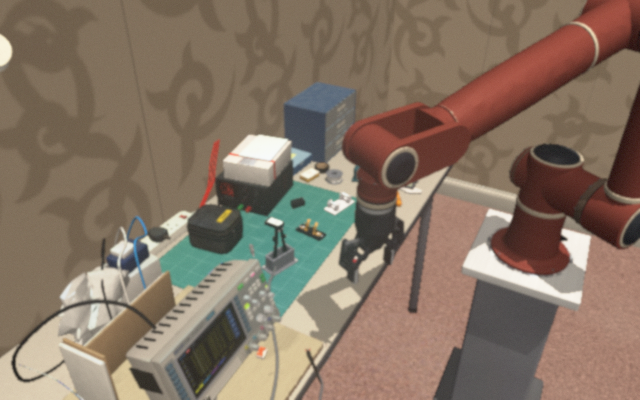

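The top view shows the stand with tongs near (240,183), the black block at (303,187), the rack at (369,190) and the blue decoy at (197,145). I'll enlarge that region.

```bash
python3 - <<'E'
from h import *
img,d,c=load("top0")
crop=img[160:220,210:410];cv2.imwrite("pics/c1.png",cv2.resize(crop,None,fx=4,fy=4,interpolation=cv2.INTER_CUBIC))
for uv in [(240,183),(303,187),(369,190)]: print(uv,at_z(uv,0.03,c))
E
```

```text
(240, 183) [0.58365542 0.39267046 0.03      ]
(303, 187) [0.5762181  0.23382279 0.03      ]
(369, 190) [0.57143926 0.0670868  0.03      ]
```

View pics/c1.png

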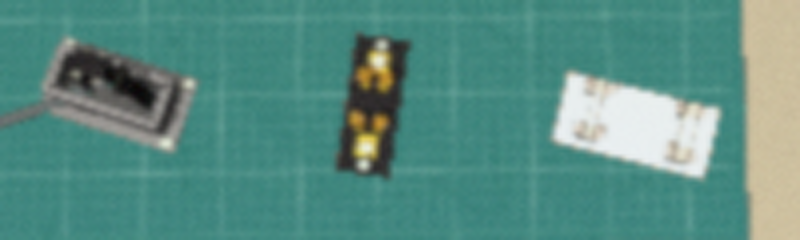

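The crop shows the rim corners of the stand at about (68,38), (195,82), (172,152), (45,95). The block base corners are at (358,35), (410,40), (388,178), (335,170), and the rack foot corners at (568,70), (720,105), (703,180), (553,142).

```bash
python3 - <<'E'
from h import *
img,d,c=load("top0")
S={"stand":([(68,38),(195,82),(172,152),(45,95)],.047),"block":([(358,35),(410,40),(388,178),(335,170)],.011),"rack":([(568,70),(720,105),(703,180),(553,142)],.008)}
for n,(q,z) in S.items():
    P=np.array([at_z((u/4+210-.4,v/4+160-.4),z,c) for u,v in q])
    e1=(P[1]-P[0]+P[2]-P[3])/2;e2=(P[3]-P[0]+P[2]-P[1])/2
    f=lambda e:(round(np.hypot(*e[:2]),4),round(np.degrees(np.arctan2(e[1],e[0])),1))
    print(n,P.mean(0).round(4),f(e1),f(e2))
st=manip.state();Rt=q2R(st["tool_rot"]);print(Rt.round(3))
E
```

```text
stand [0.5825 0.391  0.047 ] (np.float64(0.0852), np.float64(-110.8)) (np.float64(0.042), np.float64(162.1))
block [0.5814 0.2348 0.011 ] (np.float64(0.0339), np.float64(-96.1)) (np.float64(0.0894), np.float64(171.8))
rack [0.5726 0.0655 0.008 ] (np.float64(0.0998), np.float64(-102.7)) (np.float64(0.0489), np.float64(168.0))
[[-0.908  0.418 -0.001]
 [ 0.418  0.908 -0.002]
 [ 0.    -0.002 -1.   ]]
```

Emit:
play_rows(
  steps=[
    [[-20,-2,0,0,0,0],[-60,-5,0,0,0,-1],[-100,-8,0,0,0,-2],[-140,-11,0,0,0,-3],[-180,-14,0,0,0,-4],[-220,-16,0,0,0,-5],[-260,-19,0,0,0,-6],[-300,-21,0,0,0,-6],[-335,-23,0,0,0,-6],[-355,-25,0,0,0,-6],[-366,-25,0,0,0,-6],[-366,-25,0,0,0,-6]],
  ],
)

```text
time: 1.1
tool_pos: [0.5849, 0.3903, 0.2303]
tool_rot: [-0.0, 0.164, 0.986, -0.0]
contact_force: [-0.9, -0.4, -0.3]
gripper_width: 1.0
grasp_force: 0.0
```

```bash
python3 - <<'E'
from h import *
s=manip.state();print(s["time"],s["tool_pos"],s["contact_force"],s["gripper_width"]);print(q2R(s["tool_rot"]).round(3))
grab("wrist","w1")
E
```

```text
1.1 [0.58490339 0.39033576 0.23034471] [-0.86417106 -0.36276366 -0.27687088] 0.9999128317551533
[[-0.946  0.324 -0.001]
 [ 0.324  0.946 -0.001]
 [ 0.001 -0.001 -1.   ]]
```

View pics/w1.png

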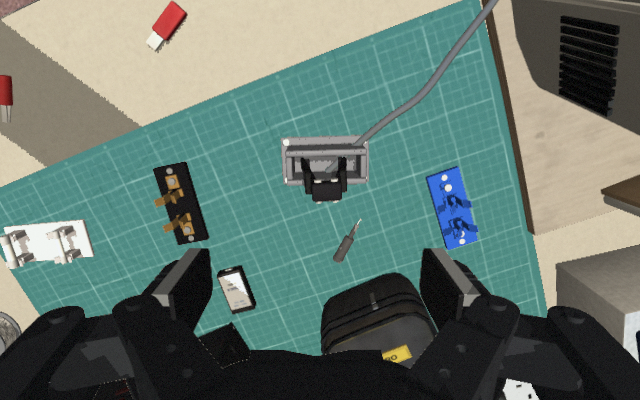

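The wrist view shows the stand at (325,160) with the tongs' bow at about (327,188), the black block at (180,205), the rack at (45,240) and the blue decoy at (452,208). I'll enlarge all three items.

```bash
python3 - <<'E'
from h import *
img,d,c=load("w1")
C=np.zeros((600,800,3),np.uint8)
def put(x0,x1,y0,y1,X,Y,f=4):
    a=cv2.resize(img[y0:y1,x0:x1],None,fx=f,fy=f,interpolation=cv2.INTER_CUBIC);C[Y:Y+a.shape[0],X:X+a.shape[1]]=a
put(275,375,130,205,0,0);put(145,215,155,250,410,0);put(0,100,210,275,0,310)
cv2.imwrite("pics/c2.png",C)
E
```

```text
(no output)
```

View pics/c2.png

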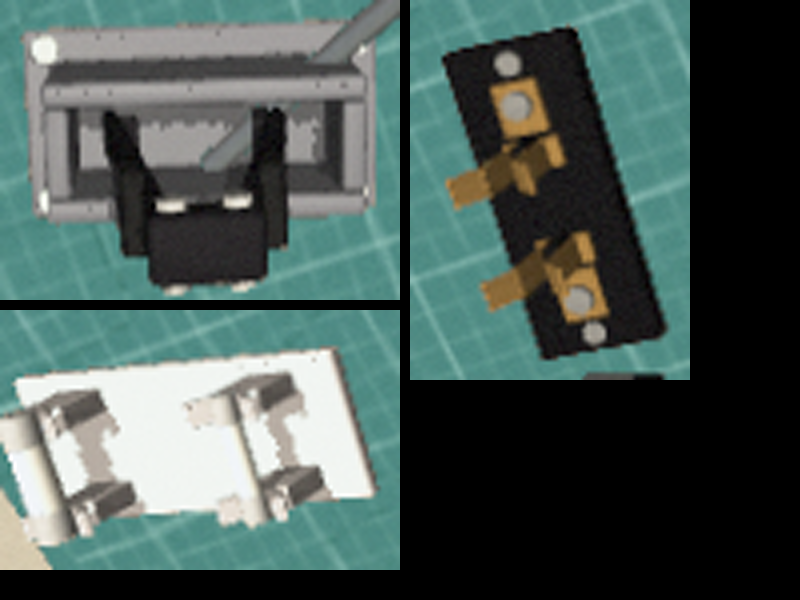

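The crops show:
- **Tongs:** the bow's top face is centred at crop (209,245), full image (327,191).
- **Block:** the base corners are crop (443,57), (577,28), (667,330), (545,360).
- **Rack:** the thick fuse lies in the left place, on the rack's -y side.

```bash
python3 - <<'E'
from h import *
img,d,c=load("w1");s=manip.state();Rt=q2R(s["tool_rot"])
P=at_z((327.2-.4,191.2-.4),.130,c);print("tongs",P, at_d((327,191),d[191,327],c), Rt.T@(P-s["tool_pos"]))
# bow top pts by depth
pts=np.array([at_d((u,v),d[v,u],c) for v in range(170,215) for u in range(300,355) if d[v,u]>0]);m=pts[(pts[:,2]>.12)&(pts[:,2]<.14)]
t=(m-s["tool_pos"])@Rt;print(len(m),m.mean(0),t.min(0),t.max(0),np.median(m[:,2]))
q=[(443,57),(577,28),(667,330),(545,360)]
P=np.array([at_z(((u-410)/4+145-.4,v/4+155-.4),.011,c) for u,v in q]);print("block",P.mean(0))
for a,b in((0,1),(3,2),(0,3),(1,2)):
    e=P[b]-P[a];print(np.hypot(*e[:2]).round(4),np.degrees(np.arctan2(e[1],e[0])).round(1))
E
```

```text
tongs [0.58613659 0.39846808 0.13      ] [0.58660047 0.39849699 0.12898656] [-0.00031441  0.00756058  0.10054047]
675 [0.58647176 0.3979505  0.12791381] [-0.01094203 -0.00378786  0.09981422] [0.00703757 0.01794343 0.11026617] 0.128511206108688
block [0.58220595 0.2382256  0.011     ]
0.0375 82.9
0.0366 85.8
0.0885 -7.1
0.0867 -7.7
```

Emit:
play_rows(
  steps=[
    [[0,4,15,0,0,0],[0,7.5,45,0,0,-1],[0,7.5,80,0,0,-1],[0,7.5,110,0,0,-1],[0,7.5,135,0,0,-1],[0,7.5,150,0,0,-1],[0,7.5,157,0,0,-1],[0,7.5,157,0,0,-1]],
  ],
)

```text
time: 1.82
tool_pos: [0.5838, 0.3991, 0.0719]
tool_rot: [-0.002, 0.153, 0.988, -0.001]
contact_force: [0.4, -0.8, -0.8]
gripper_width: 1.002
grasp_force: 0.0
```

Emit:
play_rows(
  steps=[
    [[0,0,0,0,0,0],[0,0,0,0,0,0],[0,0,0,0,0,0],[0,0,0,0,0,0],[0,0,0,0,0,0],[0,0,0,0,0,0]],
  ],
  claw=-0.27,
)

```text
time: 2.32
tool_pos: [0.587, 0.3995, 0.0761]
tool_rot: [0.001, 0.154, 0.988, 0.001]
contact_force: [0.1, 0.4, 3.3]
gripper_width: 0.369
grasp_force: 7.8
```

Emit:
play_rows(
  steps=[
    [[0,0,-5,0,0,0],[0,0,-15,0,0,0],[0,0,-30,0,0,0],[0,0,-50,0,0,0],[0,0,-65,0,0,0],[0,0,-75,0,0,0],[0,0,-75,0,0,0]],
  ],
  claw=-0.28,
)

```text
time: 2.9
tool_pos: [0.5878, 0.3998, 0.1541]
tool_rot: [0.003, 0.154, 0.988, 0.002]
contact_force: [0.7, -0.3, 0.9]
gripper_width: 0.362
grasp_force: 5.5
```

Emit:
play_rows(
  steps=[
    [[-3,-10,0,0,0,0],[-10,-35,0,0,0,-1],[-19,-70,0,0,0,-2],[-28,-108,0,0,0,-3],[-37,-146,0,0,0,-4],[-46,-184,0,0,0,-5],[-55,-222,0,0,0,-5],[-65,-260,0,0,0,-5],[-75,-295,0,0,0,-5],[-83,-325,0,0,0,-5],[-88,-345,0,0,0,-5],[-90,-353,0,0,0,-5]],
  ],
)

```text
time: 3.9
tool_pos: [0.5625, 0.032, 0.1476]
tool_rot: [-0.001, 0.113, 0.994, -0.001]
contact_force: [-0.8, 0.2, -0.0]
gripper_width: 0.367
grasp_force: 5.5
```

Emit:
play_rows(
  steps=[
    [[0,0,0,0,0,0],[0,0,0,0,0,0]],
  ],
)

```text
time: 4.07
tool_pos: [0.5634, 0.0353, 0.1484]
tool_rot: [-0.001, 0.111, 0.994, 0.0]
contact_force: [0.2, 0.6, -0.9]
gripper_width: 0.363
grasp_force: 5.5
```

```bash
python3 - <<'E'
from h import *
s=manip.state();print(s["time"],s["tool_pos"],s["contact_force"],s["gripper_width"]);print(q2R(s["tool_rot"]).round(3))
grab("wrist","w2")
E
```

```text
4.0667 [0.56339864 0.03534236 0.1483777 ] [ 0.15753255  0.62419096 -0.94170962] 0.3634729153304792
[[-0.975  0.221 -0.002]
 [ 0.221  0.975  0.001]
 [ 0.002  0.    -1.   ]]
```

View pics/w2.png

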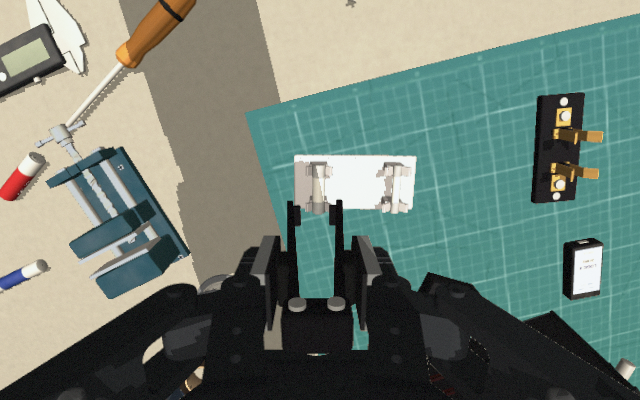

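The tongs are held, with the jaw tips at (292,205) and (338,203). The thick fuse is at about (318,187) and the thin one at (395,187). I'll crop in closer.

```bash
python3 - <<'E'
from h import *
img,d,c=load("w2")
cv2.imwrite("pics/c3.png",cv2.resize(img[145:235,275:425],None,fx=5,fy=5,interpolation=cv2.INTER_CUBIC))
s=manip.state();Rt=q2R(s["tool_rot"])
for y in(-14,-18,14,18):print(y,proj(s["tool_pos"]+Rt@np.array([0.006,y/1e3,.066]),c),proj(s["tool_pos"]+Rt@np.array([-0.006,y/1e3,.066]),c))
E
```

```text
-14 [293.53117131 198.80472309] [293.86963838 217.19381216]
-18 [287.03489172 198.80683278] [287.47051027 217.19350344]
14 [339.03136884 198.78345622] [338.68862465 217.17241041]
18 [345.52707043 198.77949339] [345.08719783 217.16599048]
```

View pics/c3.png

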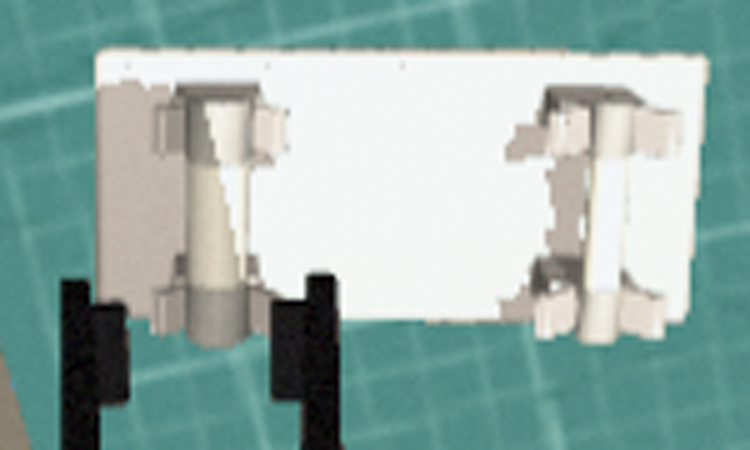

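The crop shows the thick fuse's axis at crop x≈218, with ends at y≈101 and y≈343. The jaw tip edges are at y≈278, with outer faces at x≈62 and x≈340.

```bash
python3 - <<'E'
from h import *
img,d,c=load("w2");s=manip.state();Rt=q2R(s["tool_rot"]);T=s["tool_pos"]
f=lambda u,v,z:at_z((u/5+275-.4,v/5+145-.4),z,c)
A=f(221,101,.035);B=f(217,343,.035);print("len",np.linalg.norm(A-B),"ctr",(A+B)/2,"ang tool",Rt.T@(B-A),"tool",Rt.T@((A+B)/2-T))
q=[f(*p,.008) for p in((97,52),(707,57),(690,318))];print(np.linalg.norm(q[1]-q[0]),np.linalg.norm(q[2]-q[1]));e=q[1]-q[0]
print(Rt.T@e,np.degrees(np.arctan2(e[1],e[0])))
zt=T[2]-.066
L=[f(62,278,zt),f(340,276,zt)];print("tips",[Rt.T@(p-T) for p in L])
print(d[185,318],at_d((318,185),d[185,318],c))
E
```

```text
len 0.0376397100860202 ctr [0.56489875 0.03741238 0.035     ] ang tool [-3.76358619e-02 -5.36060909e-04 -4.81118056e-05] tool [-0.00107049  0.00168406  0.11361489]
0.09898895924682034 0.04458602741067298
[-7.51792366e-04  9.89860985e-02  3.39857980e-05] 76.85053242173143
tips [array([ 0.00510335, -0.01804171,  0.06600019]), array([0.00534078, 0.01621173, 0.06601258])]
0.26518476 [0.56171887 0.03783032 0.03398036]
```

Emit:
play_rows(
  steps=[
    [[0,2.6,0,0,0,0.5],[0,2.6,8,0,0,0.5],[0,2.6,22,0,0,0.5],[0,2.6,38,0,0,0.5],[0,2.6,50,0,0,0.5],[0,2.6,55,0,0,0.5],[0,2.6,57.5,0,0,0.5],[0,2.6,57.5,0,0,0.5],[0,2.6,57.5,0,0,0.5]],
  ],
)

```text
time: 4.87
tool_pos: [0.565, 0.0378, 0.0922]
tool_rot: [0.0, 0.115, 0.993, 0.0]
contact_force: [0.3, 0.4, -0.6]
gripper_width: 0.363
grasp_force: 5.5
```

```bash
python3 - <<'E'
from h import *
s=manip.state();print(s["time"],s["tool_pos"],s["contact_force"],s["gripper_width"],s["grasp_force"])
img,d,c=grab("wrist","w3")
cv2.imwrite("pics/c4.png",cv2.resize(img[150:250,250:410],None,fx=5,fy=5,interpolation=cv2.INTER_CUBIC))
E
```

```text
4.8667 [0.56501721 0.03777632 0.0921722 ] [ 0.32101193  0.3856637  -0.59221726] 0.36319334250911867 5.518550910637714
```

View pics/c4.png

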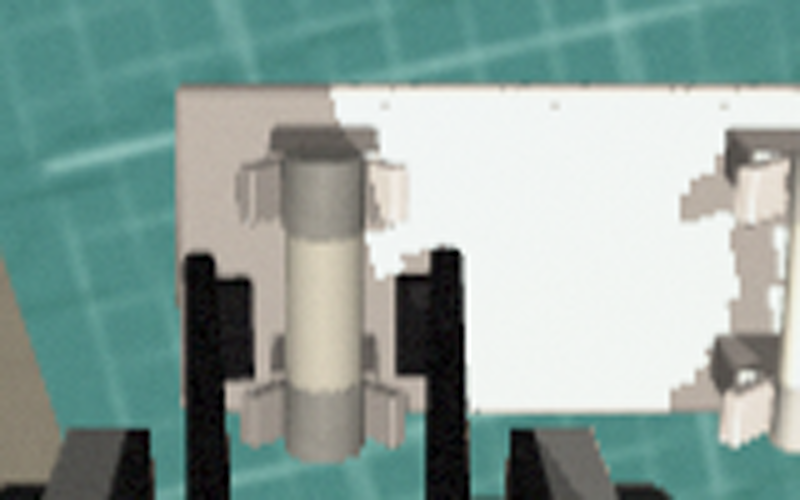

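The jaws straddle the fuse evenly (inner faces at crop x 215 and 430, fuse centre 324), so I'll close step by step.

Emit:
play_rows(
  steps=[
    [[0,0,0,0,0,0],[0,0,0,0,0,0],[0,0,0,0,0,0],[0,0,0,0,0,0]],
  ],
  claw=-0.38,
)

```text
time: 5.25
tool_pos: [0.5649, 0.0377, 0.0922]
tool_rot: [0.0, 0.115, 0.993, 0.0]
contact_force: [0.5, 0.3, 0.1]
gripper_width: 0.316
grasp_force: 8.5
```

Emit:
play_rows(
  steps=[
    [[0,0,0,0,0,0],[0,0,0,0,0,0],[0,0,0,0,0,0]],
  ],
  claw=-0.4,
)

```text
time: 5.5
tool_pos: [0.5646, 0.0377, 0.0918]
tool_rot: [0.0, 0.115, 0.993, -0.0]
contact_force: [-0.5, 0.1, -0.5]
gripper_width: 0.3
grasp_force: 9.8
```

Emit:
play_rows(
  steps=[
    [[0,0,0,0,0,0],[0,0,0,0,0,0],[0,0,0,0,0,0]],
  ],
  claw=-0.42,
)

```text
time: 5.75
tool_pos: [0.5647, 0.0378, 0.0918]
tool_rot: [0.0, 0.115, 0.993, 0.0]
contact_force: [0.2, 0.3, -1.2]
gripper_width: 0.29
grasp_force: 21.9
```

Emit:
play_rows(
  steps=[
    [[0,0,0,0,0,0],[0,0,0,0,0,0],[0,0,0,0,0,0]],
  ],
  claw=-0.44,
)

```text
time: 6.0
tool_pos: [0.5647, 0.0378, 0.0919]
tool_rot: [0.0, 0.115, 0.993, 0.0]
contact_force: [0.1, 0.5, 0.2]
gripper_width: 0.294
grasp_force: 39.0
```

Emit:
play_rows(
  steps=[
    [[0,0,-2,0,0,0],[0,0,-6,0,0,0],[0,0,-15,0,0,0],[0,0,-30,0,0,0],[0,0,-48,0,0,0],[0,0,-58,0,0,0],[0,0,-60,0,0,0]],
  ],
  claw=-0.43,
)

```text
time: 6.58
tool_pos: [0.5665, 0.0376, 0.1554]
tool_rot: [0.003, 0.115, 0.993, 0.0]
contact_force: [0.6, 0.5, -0.9]
gripper_width: 0.283
grasp_force: 38.8
```

Emit:
play_rows(
  steps=[
    [[1,6,0,0,0,0],[3,20,0,0,0,-1],[7,45,0,0,0,-2],[12,75,0,0,0,-3],[16,105,0,0,0,-4],[20,135,0,0,0,-5],[24,160,0,0,0,-6],[27,180,0,0,0,-6],[29,193,0,0,0,-6],[29.5,199,0,0,0,-6],[29.5,200,0,0,0,-6],[29.5,200,0,0,0,-6]],
  ],
)

```text
time: 7.58
tool_pos: [0.5815, 0.2388, 0.1512]
tool_rot: [-0.0, 0.063, 0.998, -0.0]
contact_force: [-0.4, -1.2, -0.9]
gripper_width: 0.29
grasp_force: 38.8
```

Emit:
play_rows(
  steps=[
    [[0,0,15,0,0,0],[0,0,20,0,0,0],[0,0,20,0,0,0],[0,0,20,0,0,0]],
  ],
)

```text
time: 7.92
tool_pos: [0.581, 0.2382, 0.1303]
tool_rot: [-0.001, 0.064, 0.998, -0.0]
contact_force: [0.7, -0.3, -0.4]
gripper_width: 0.292
grasp_force: 38.8
```

```bash
python3 - <<'E'
from h import *
s=manip.state();print(s["time"],s["tool_pos"],s["contact_force"],s["gripper_width"],s["grasp_force"])
img,d,c=grab("wrist","w4")
cv2.imwrite("pics/c5.png",cv2.resize(img[130:250,235:395],None,fx=5,fy=5,interpolation=cv2.INTER_CUBIC))
E
```

```text
7.9167 [0.58101386 0.23822689 0.13033076] [ 0.69288399 -0.2531579  -0.41965733] 0.2917378236767023 38.81014823913574
```

View pics/c5.png

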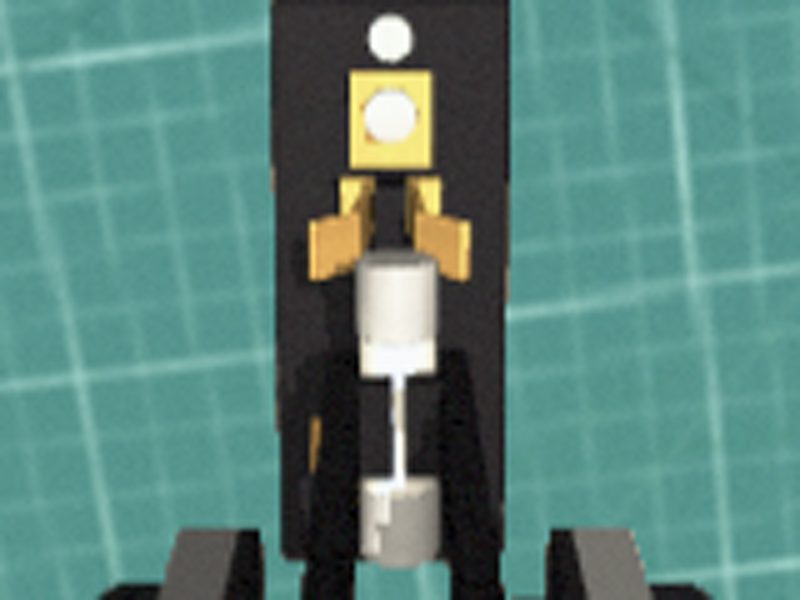

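The fuse sits level in the tongs: near end at crop (397,263), far end at (400,565). The near clip's mouth centre is at about (390,249), and the block's base edges run parallel to the fuse within about 1°.

```bash
python3 - <<'E'
from h import *
img,d,c=load("w4");s=manip.state();Rt=q2R(s["tool_rot"]);T=s["tool_pos"]
f=lambda u,v,z:Rt.T@(at_z((u/5+235-.4,v/5+130-.4),z,c)-T)*1e3
for zz in(.073,.075,.077):
    A=f(397,263,zz);B=f(400,565,zz);print("fuse",zz,np.linalg.norm(A-B),(A+B)/2,A-B)
M=f(389.5,249,.042);print("mouth",M,"width",f(470,249,.042)-f(309,249,.042),f(309,280,.042)-f(309,218,.042))
l0,l1,r0,r1=f(272,5,.011),f(282,555,.011),f(508,5,.011),f(503,550,.011)
print("base",(l0+r0)/2,(l1+r1)/2)
print("screw",f(391,38,.011),f(390,116,.012), "brass",f(350,72,.011),f(432,168,.011))
for u,v in((397,320),(400,525)):
    U,V=int(u/5+235),int(v/5+130);print("dep",d[V-2:V+3,U-1:U+2].mean(),(at_d((U,V),d[V,U],c))[2])
E
```

```text
fuse 0.073 38.09999868098443 [-2.50215771e-02 -9.11741583e-01  5.81570190e+01] [38.09843454 -0.34311564  0.03816688]
fuse 0.075 37.71854312644347 [ 0.66686898 -0.90356123 56.15770413] [37.71699465 -0.33968038  0.03778476]
fuse 0.077 37.337087571902515 [ 1.35875953 -0.89538088 54.15838924] [37.33555475 -0.33624512  0.03740263]
mouth [13.19299187 -2.24305689 89.17085158] width [ 1.70729100e-02  2.16300930e+01 -1.01877714e-02] [-8.56506955e+00 -1.18509303e-01 -8.48815447e-03]
base [ 42.57578504  -2.39935529 120.20025493] [-44.27561623  -2.1511955  120.11349944]
screw [ 37.72676467  -2.25654692 120.19535043] [ 26.2745941   -2.41352903 119.1839998 ] brass [ 32.69201709  -8.34824473 120.19320201] [ 18.22558893   3.88625579 120.17299898]
dep 0.20755091 0.07309872864673422
dep 0.21460111 0.07268363522890672
```

```bash
python3 - <<'E'
from h import *
img,d,c=load("w4");s=manip.state();Rt=q2R(s["tool_rot"]);T=s["tool_pos"]
g=img[:,:,1].astype(int)
for u in(293,296,331,333):
    col=g[100:260,u];r=[100+i for i in range(1,160) if (col[i]<75)!=(col[i-1]<75)];print(u,r)
    for v in r: print("  ",v,(Rt.T@(at_z((u,v-.5),.011,c)-T)*1e3).round(1),(Rt.T@(at_z((u,v-.5),.003,c)-T)*1e3).round(1))
print(g[118:135,310], g[236:250,294])
i2,d2,c2=load("w1")
# screws in w1: near & far
for p in((508,64),(595,332),(517,107),(579,300)): 
    print((Rt.T@(at_z(((p[0]-410)/4+145-.4,p[1]/4+155-.4),.012,c2)-T)*1e3).round(1))
E
```

```text
293 [129, 242, 251]
   129 [ 44.1 -16.8 120.2] [ 43.3 -17.3 128.2]
   242 [-45.5 -18.3 120.1] [-49.  -18.8 128.1]
   251 [-53.4 -18.4 120.1] [-57.1 -19.  128.1]
296 [129]
   129 [ 44.1 -14.6 120.2] [ 43.3 -15.  128.2]
331 [129]
   129 [ 44.1  11.1 120.2] [ 43.3  11.4 128.2]
333 [129]
   129 [ 44.1  12.6 120.2] [ 43.3  13.  128.2]
[157 157 158 156 150 148 149 149 152 151 127  27  41  46  51 108 215] [ 25  28  25  30  29  42 112 151 150 154 162 155 150 149]
[ 37.6  -1.8 119.2]
[-39.9  -1.5 119.1]
[ 26.   -3.  119.2]
[-29.9  -3.  119.1]
```

Emit:
play_rows(
  steps=[
    [[-0.8,-1.4,0,0,0,0],[-0.8,-1.4,5,0,0,0],[-0.8,-1.4,15,0,0,0],[-0.8,-1.4,22,0,0,0],[-0.8,-1.4,24,0,0,0],[-0.8,-1.4,24,0,0,0],[-0.8,-1.4,24,0,0,0]],
  ],
  claw=-0.42,
)

```text
time: 8.55
tool_pos: [0.5821, 0.2377, 0.1073]
tool_rot: [-0.0, 0.063, 0.998, -0.0]
contact_force: [0.2, 0.0, -1.5]
gripper_width: 0.291
grasp_force: 32.9
```

Emit:
play_rows(
  steps=[
    [[0,0,1,0,0,0],[0,0,2.5,0,0,0],[0,0,4,0,0,0],[0,0,5.5,0,0,0],[0,0,7,0,0,0],[0,0,7,0,0,0],[0,0,7,0,0,0]],
  ],
)

```text
time: 9.13
tool_pos: [0.5824, 0.2375, 0.1008]
tool_rot: [0.0, 0.063, 0.998, -0.0]
contact_force: [0.1, -0.5, -1.3]
gripper_width: 0.293
grasp_force: 33.0
```

Emit:
play_rows(
  steps=[
    [[0,0,1,0,0,0],[0,0,2,0,0,0],[0,0,3,0,0,0],[0,0,4,0,0,0],[0,0,4,0,0,0],[0,0,4,0,0,0]],
  ],
)

```text
time: 9.63
tool_pos: [0.5828, 0.2375, 0.0974]
tool_rot: [0.001, 0.063, 0.998, -0.0]
contact_force: [-1.4, -3.0, 5.0]
gripper_width: 0.291
grasp_force: 33.5
```

Emit:
play_rows(
  steps=[
    [[0,0,0.7,0,0,0],[0,0,1.4,0,0,0],[0,0,2,0,0,0],[0,0,2,0,0,0],[0,0,2,0,0,0]],
  ],
)

```text
time: 10.05
tool_pos: [0.5825, 0.2376, 0.0948]
tool_rot: [0.0, 0.063, 0.998, -0.0]
contact_force: [0.6, -2.9, 3.6]
gripper_width: 0.293
grasp_force: 33.5
```

Emit:
play_rows(
  steps=[
    [[0,-0.3,0.5,0,0,0],[0,-0.5,1.2,0,0,0],[0,-0.5,2,0,0,0],[0,-0.5,2,0,0,0],[0,-0.5,2,0,0,0]],
  ],
)

```text
time: 10.47
tool_pos: [0.5825, 0.2373, 0.0931]
tool_rot: [0.0, 0.063, 0.998, 0.0]
contact_force: [-0.1, -2.1, 4.7]
gripper_width: 0.293
grasp_force: 33.5
```

Emit:
play_rows(
  steps=[
    [[0,0,0.5,0,0,0],[0,0,1,0,0,0],[0,0,1.5,0,0,0],[0,0,1.5,0,0,0],[0,0,1.5,0,0,0]],
  ],
)

```text
time: 10.88
tool_pos: [0.5826, 0.2373, 0.0918]
tool_rot: [0.0, 0.063, 0.998, 0.0]
contact_force: [-0.6, -2.5, 6.3]
gripper_width: 0.292
grasp_force: 33.6
```

Emit:
play_rows(
  steps=[
    [[0,-0.3,0.5,0,0,0],[0,-0.5,1,0,0,0],[0,-0.5,1.5,0,0,0],[0,-0.5,1.5,0,0,0],[0,-0.5,1.5,0,0,0]],
  ],
)

```text
time: 11.3
tool_pos: [0.5827, 0.2371, 0.0907]
tool_rot: [0.001, 0.063, 0.998, 0.001]
contact_force: [-0.2, -2.2, 7.6]
gripper_width: 0.297
grasp_force: 33.7
```

Emit:
play_rows(
  steps=[
    [[0,0,0.4,0,0,0],[0,0,0.8,0,0,0],[0,0,1.2,0,0,0],[0,0,1.2,0,0,0],[0,0,1.2,0,0,0]],
  ],
)

```text
time: 11.72
tool_pos: [0.5828, 0.2371, 0.0897]
tool_rot: [0.001, 0.063, 0.998, 0.001]
contact_force: [-0.8, -2.5, 6.6]
gripper_width: 0.294
grasp_force: 33.7
```

Emit:
play_rows(
  steps=[
    [[0,0,0.4,0,0,0],[0,0,0.8,0,0,0],[0,0,1.2,0,0,0],[0,0,1.2,0,0,0],[0,0,1.2,0,0,0]],
  ],
)

```text
time: 12.13
tool_pos: [0.583, 0.2372, 0.089]
tool_rot: [0.001, 0.063, 0.998, 0.001]
contact_force: [-1.4, -2.8, 9.0]
gripper_width: 0.294
grasp_force: 33.9
```

Emit:
play_rows(
  steps=[
    [[0,0,0.4,0,0,0],[0,0,0.8,0,0,0],[0,0,1.0,0,0,0],[0,0,1.0,0,0,0],[0,0,1.0,0,0,0]],
  ],
)

```text
time: 12.55
tool_pos: [0.5832, 0.2371, 0.0883]
tool_rot: [0.001, 0.063, 0.998, 0.001]
contact_force: [-0.3, -2.9, 10.5]
gripper_width: 0.291
grasp_force: 34.0
```

Emit:
play_rows(
  steps=[
    [[0,0,0.4,0,0,0],[0,0,0.8,0,0,0],[0,0,1.0,0,0,0],[0,0,1.0,0,0,0],[0,0,1.0,0,0,0]],
  ],
)

```text
time: 12.97
tool_pos: [0.5832, 0.2371, 0.0875]
tool_rot: [0.001, 0.063, 0.998, 0.001]
contact_force: [-1.3, -2.6, 10.6]
gripper_width: 0.295
grasp_force: 34.1
```

Emit:
play_rows(
  steps=[
    [[0,0,0.4,0,0,0],[0,0,0.7,0,0,0],[0,0,0.7,0,0,0],[0,0,0.7,0,0,0]],
  ],
)

```text
time: 13.3
tool_pos: [0.5833, 0.2371, 0.0869]
tool_rot: [0.001, 0.063, 0.998, 0.001]
contact_force: [-1.7, -2.8, 10.5]
gripper_width: 0.293
grasp_force: 34.1
```

Emit:
play_rows(
  steps=[
    [[0,0,0.4,0,0,0],[0,0,0.7,0,0,0],[0,0,0.7,0,0,0],[0,0,0.7,0,0,0]],
  ],
)

```text
time: 13.63
tool_pos: [0.5836, 0.2372, 0.0868]
tool_rot: [0.001, 0.063, 0.998, 0.001]
contact_force: [-2.0, -4.1, 12.6]
gripper_width: 0.289
grasp_force: 34.3
```

Emit:
play_rows(
  steps=[
    [[0,0,0.4,0,0,0],[0,0,0.7,0,0,0],[0,0,0.7,0,0,0],[0,0,0.7,0,0,0]],
  ],
)

```text
time: 13.97
tool_pos: [0.5837, 0.2372, 0.0865]
tool_rot: [0.002, 0.063, 0.998, 0.001]
contact_force: [-2.6, -5.2, 14.3]
gripper_width: 0.294
grasp_force: 34.5
```

```bash
cat > m.py <<'E'
from h import *
import sys
s=manip.state();img,d,c=grab("wrist",sys.argv[1]);T=s["tool_pos"]
Rt=q2R(s["tool_rot"]);print(T,s["contact_force"])
# point cloud in a level block frame
v,u=np.mgrid[110:260,270:360];P=np.array([at_d((a,b),d[b,a],c) for a,b in zip(u.ravel(),v.ravel()) if d[b,a]>0])
L=(P-T)@Rt;L[:,2]=P[:,2];L[:,:2]*=1e3;L[:,2]*=1e3
for x in range(-24,46,2):
    m=(abs(L[:,0]-x)<1)&(abs(L[:,1]+1)<8)
    if m.any():
        q=L[m];k=q[:,2]>np.percentile(q[:,2],90);print(x,m.sum(),q[k].mean(0).round(1),np.median(q[:,2]).round(1))
m=(L[:,0]>40)&(L[:,0]<43)&(abs(L[:,1])<12);print("base z",np.median(L[m,2]))
E
python3 m.py w5
```

```text
[0.58373047 0.23720485 0.08648571] [-2.55915989 -5.16957087 14.34303204]
-24 3 [-24.9  -6.8  13. ] 11.6
-20 8 [-19.    1.1  29.6] 29.1
-18 44 [-17.4  -1.3  31.1] 29.5
-16 51 [-16.3  -0.   31.6] 29.6
-14 53 [-13.8  -2.2  31.2] 29.8
-12 54 [-12.1  -2.   31. ] 29.5
-10 50 [-10.   -0.7  31. ] 29.6
-8 30 [-7.5 -1.1 31.4] 29.8
-6 33 [-5.3  4.4 68.3] 33.9
-4 71 [-3.8  1.7 74.5] 34.0
-2 77 [-2.1 -2.7 81.5] 34.4
0 79 [-0.   3.4 84.8] 34.4
2 79 [ 2.   4.6 85.2] 34.3
4 357 [ 4.6 -3.  98. ] 79.3
6 639 [ 5.4 -1.1 98.2] 54.1
8 70 [  7.6  -8.5 104.9] 30.2
10 52 [10.6 -1.2 31.4] 29.7
12 89 [12.1 -0.3 35.9] 30.3
14 95 [14.   2.  35.9] 30.4
16 110 [16.1  0.8 35.9] 29.9
18 194 [18.1  1.  35.8] 27.5
20 153 [19.2 -1.4 32.6] 12.9
22 74 [22.3 -0.  13.1] 12.1
24 80 [24.  -0.7 13.4] 11.8
26 69 [26.1 -1.8 14.9] 12.1
28 85 [28.  -1.9 15.7] 13.3
30 86 [30.  -0.8 15.7] 13.8
32 89 [32.1 -0.6 15.6] 12.4
34 84 [33.9 -2.1 13.5] 12.0
36 92 [35.6 -4.1 12.1] 10.7
38 87 [37.8 -1.2 11.8] 10.9
40 80 [40.  -2.8 12.2] 11.0
42 77 [42.2 -1.7 12.1] 10.8
44 91 [43.7 -3.2 11.9] 10.6
base z 10.815677586182293
```

```bash
cat > m2.py <<'E'
from h import *
import sys
img,d,c=load(sys.argv[1]);M=c[0];s=manip.state();T=s["tool_pos"];Rt=q2R(s["tool_rot"])
v,u=np.mgrid[100:270,260:370];P=np.array([at_d((a,b),d[b,a],c) for a,b in zip(u.ravel(),v.ravel()) if d[b,a]>0])
L=(P-T)@Rt*1e3;L[:,2]=P[:,2]*1e3
for n,a,b in(("far",-18,-10),("near",10,18.5)):
    m=(L[:,0]>a)&(L[:,0]<b)&(L[:,2]>26)&(L[:,2]<33)&(abs(L[:,1]+1)<5);q=L[m]
    A=np.c_[np.ones(len(q)),q[:,1],q[:,1]**2];k=np.linalg.lstsq(A,q[:,2],rcond=None)[0];y0=-k[1]/2/k[2]
    print(n,len(q),"yc",y0,"top",k[0]-k[1]**2/4/k[2],"strip",np.median(q[abs(q[:,1]-y0)<1.2][:,2]))
m=(abs(L[:,1]+1)<2)&(L[:,2]>28.5)&(L[:,2]<33);print("fuse x",np.percentile(L[m,0],[0.5,1,99,99.5]))
m=(L[:,2]>38)&(L[:,2]<44)&(abs(L[:,1]+1)>8)&(abs(L[:,1]+1)<13)&(L[:,0]>8);print("mouth",m.sum(),np.percentile(L[m],[2,98],axis=0))
m=(L[:,2]>9)&(L[:,2]<13)&(abs(L[:,1]+1)>9)&(abs(L[:,1]+1)<16);print("base x",np.percentile(L[m,0],[0.2,99.8]))
E
python3 m2.py w5
```

```text
far 195 yc -1.2053350140641188 top 30.61571389160329 strip 30.432724640419877
near 243 yc -1.1314549292483764 top 30.589741526503435 strip 30.571151488580085
fuse x [-19.11637731 -18.88556151  18.68324849  18.68952218]
mouth 169 [[ 11.636597   -13.96914231  38.0744886 ]
 [ 19.28624189  11.58611679  41.2917666 ]]
base x [-32.61614021  46.13566345]
```

Fuse top is 19.8 mm above the base, against 20 nominal, so it's essentially home. It sits about 1 mm too far from the robot, so I'll ease the load and nudge it along tool +x.

Emit:
play_rows(
  steps=[
    [[0.5,-0.4,-0.5,0,0,0],[1,-0.8,-1,0,0,0],[1.5,-1,-1,0,0,0],[1.5,-1,-1,0,0,0],[1.5,-1,-1,0,0,0]],
  ],
)

```text
time: 14.43
tool_pos: [0.5824, 0.2368, 0.0866]
tool_rot: [0.002, 0.063, 0.998, 0.001]
contact_force: [0.0, -0.7, 9.3]
gripper_width: 0.292
grasp_force: 33.8
```

Emit:
play_rows(
  steps=[
    [[0.5,0,0,0,0,0],[1,0,0,0,0,0],[1,0,0,0,0,0],[1,0,0,0,0,0]],
  ],
)

```text
time: 14.77
tool_pos: [0.5818, 0.2369, 0.0866]
tool_rot: [0.003, 0.063, 0.998, 0.001]
contact_force: [1.6, -1.7, 8.8]
gripper_width: 0.296
grasp_force: 33.7
```

```bash
python3 m.py w6 | head -1; python3 m2.py w6
```

```text
[0.58181833 0.23687021 0.08664239] [ 1.58287389 -1.70970913  8.82150584]
far 189 yc -0.858970682581723 top 30.754548043192166 strip 30.49931144596485
near 219 yc -0.9801080150598199 top 30.61190215320842 strip 30.626844341184565
fuse x [-21.06740291 -20.80661038  16.92556728  17.01867674]
mouth 163 [[  9.76442153 -13.95465898  38.05494116]
 [ 17.52462196  11.56382633  41.69016123]]
base x [-32.57493452  44.36985561]m.py:11: RuntimeWarning: Mean of empty slice.
  q=L[m];k=q[:,2]>np.percentile(q[:,2],90);print(x,m.sum(),q[k].mean(0).round(1),np.median(q[:,2]).round(1))
  ret = um.true_divide(
```

```bash
python3 - <<'E'
from h import *
s=manip.state();Rt=q2R(s["tool_rot"]);T=s["tool_pos"]
for t in("w4","w6"):
    img,d,c=load(t)
    v,u=np.mgrid[90:275,255:375];P=np.array([at_d((a,b),d[b,a],c) for a,b in zip(u.ravel(),v.ravel()) if d[b,a]>0]);L=(P-T)@Rt*1e3;L[:,2]=P[:,2]*1e3
    for n,a,b in(("near",5,25),("far",-25,-5)):
        for z0,z1 in((20,30),(30,34),(34,37),(37,40),(40,44)):
            for sg in(-1,1):
                y=(L[:,1]+1)*sg
                m=(L[:,0]>a)&(L[:,0]<b)&(L[:,2]>z0)&(L[:,2]<z1)&(y>6)&(y<14)
                if m.sum()>4: print(t,n,z0,sg,m.sum(),np.percentile(L[m,0],[3,97]).round(1))
img,d,c=load("w6");g=img[:,:,1].astype(int)
for u in(310,313,316): print(u,g[165:190,u])
E
```

```text
w4 near 37 -1 38 [ 9.8 17.2]
w4 near 37 1 29 [10.4 17.1]
w4 near 40 -1 41 [ 9.8 16.9]
w4 near 40 1 48 [ 9.9 17. ]
w4 far 40 -1 17 [-17.8 -10.6]
w6 near 30 -1 10 [10.4 17.6]
w6 near 30 1 12 [10.9 17.4]
w6 near 34 -1 66 [ 9.8 17.5]
w6 near 34 1 60 [ 9.8 17.2]
w6 near 37 -1 86 [ 9.8 17.4]
w6 near 37 1 91 [ 9.8 17.5]
w6 near 40 -1 48 [10.4 16.9]
w6 near 40 1 43 [10.1 17.3]
w6 far 37 -1 18 [-17.9 -10.6]
w6 far 37 1 20 [-16.9 -10.6]
w6 far 40 -1 42 [-17.4 -10.7]
w6 far 40 1 23 [-17.5 -10.5]
310 [246 239 205 194 231 231 231 231 206 109  44  37  47  53  53  53  69 106
 125 124 180 227 225 228 227]
313 [246 247 246 240 235 235 235 235 209 112  36  26  22  24  35  46  92 122
 125 125 190 239 240 240 240]
316 [246 247 244 233 231 231 231 231 207 114  36  17  16  19  32  38  76 110
 125 126 194 241 242 242 243]
```

Both clips put the seat at tool x ≈ -0.3 mm, while the fuse centre is at -2.0 mm, so it's about 1.7 mm off centre. It drifted while I was pressing. I'll grip a little firmer, raise it part-way where the clips are loose, shift it, and press again with the drift compensated.

Emit:
play_rows(
  steps=[
    [[-1,0,-1,0,0,0],[-2,0.5,-2,0,0,0],[-2,0.5,-3,0,0,0],[-2,0.5,-3,0,0,0],[-2,0.5,-3,0,0,0]],
  ],
  claw=-0.44,
)

```text
time: 15.23
tool_pos: [0.5818, 0.2366, 0.087]
tool_rot: [0.0, 0.063, 0.998, 0.0]
contact_force: [1.2, -0.9, 0.9]
gripper_width: 0.287
grasp_force: 39.2
```

Emit:
play_rows(
  steps=[
    [[0,0,-1,0,0,0],[0,0,-2,0,0,0],[0,0,-3,0,0,0],[0,0,-4,0,0,0],[0,0,-5,0,0,0],[0,0,-5,0,0,0],[0,0,-5,0,0,0]],
  ],
)

```text
time: 15.82
tool_pos: [0.5807, 0.2363, 0.0915]
tool_rot: [-0.001, 0.063, 0.998, -0.0]
contact_force: [2.1, 2.3, -7.1]
gripper_width: 0.289
grasp_force: 39.0
```

```bash
cat > m3.py <<'E'
from h import *
import sys
s=manip.state();img,d,c=grab("wrist",sys.argv[1]);T=s["tool_pos"];Rt=q2R(s["tool_rot"])
print(s["time"],T.round(4),s["contact_force"].round(1),round(s["grasp_force"],1))
v,u=np.mgrid[90:275,255:375];P=np.array([at_d((a,b),d[b,a],c) for a,b in zip(u.ravel(),v.ravel()) if d[b,a]>0]);L=(P-T)@Rt*1e3;L[:,2]=P[:,2]*1e3
m=(L[:,0]>38)&(L[:,0]<43)&(abs(L[:,1])<12);zb=np.median(L[m,2])
y=abs(L[:,1]+1)
m=(L[:,0]>5)&(L[:,0]<25)&(L[:,2]>34)&(L[:,2]<40)&(y>7)&(y<14);n=np.percentile(L[m,0],[3,97]);seat=n.mean()-13.9
for k,a,b in(("far",-24,-10),("near",10,21)):
    m=(L[:,0]>a)&(L[:,0]<b)&(y<1.5)&(L[:,2]>26);print(k,"top above base",(np.percentile(L[m,2],50)-zb).round(2))
h=np.percentile(L[m,2],50)
m=(y<2)&(L[:,2]>h-2.5)&(L[:,2]<h+3);e=np.percentile(L[m,0],[.7,99.3])
m=(L[:,0]>-24)&(L[:,0]<21)&(abs(L[:,0])>9)&(y<7)&(L[:,2]>h-2)&(L[:,2]<h+3)
print("fuse x",e,e.mean(),"clip",n,"seat",seat,"OFFSET",e.mean()-seat)
E
python3 m3.py w7
```

```text
15.8167 [0.5807 0.2363 0.0915] [ 2.1  2.3 -7.1] 39.0
far top above base 21.27
near top above base 20.67
fuse x [-22.23588407  15.68134467] -3.277269700187328 clip [ 8.30247219 15.83057427] seat -1.833476771729357 OFFSET -1.4437929284579711
```

Emit:
play_rows(
  steps=[
    [[1,0,1,0,0,0],[2,0,2,0,0,0],[2.5,0,3,0,0,0],[2.5,0,4,0,0,0],[3,0,5,0,0,0],[3,0,6,0,0,0],[3.5,0,7,0,0,0],[3.5,0,7,0,0,0],[3.5,0,7,0,0,0]],
  ],
)

```text
time: 16.62
tool_pos: [0.5799, 0.2368, 0.0876]
tool_rot: [0.002, 0.063, 0.998, 0.0]
contact_force: [0.9, 0.4, 5.7]
gripper_width: 0.291
grasp_force: 39.8
```

Emit:
play_rows(
  steps=[
    [[0.5,0,0.7,0,0,0],[1,0,1.4,0,0,0],[1,0,2,0,0,0],[1,0,2,0,0,0]],
  ],
)

```text
time: 16.95
tool_pos: [0.58, 0.237, 0.0875]
tool_rot: [0.003, 0.063, 0.998, 0.0]
contact_force: [0.9, -1.3, 10.7]
gripper_width: 0.288
grasp_force: 40.3
```

```bash
python3 m3.py w8
```

```text
16.95 [0.58   0.237  0.0875] [ 0.9 -1.3 10.7] 40.3
far top above base 21.09
near top above base 20.29
fuse x [-22.21560749  15.48948527] -3.3630611074943353 clip [ 8.18312967 15.63408623] seat -1.9913920526599735 OFFSET -1.3716690548343617
```

Emit:
play_rows(
  steps=[
    [[1,0,0,0,0,0],[2,0,0,0,0,0],[3,0,0,0,0,0],[4,0,0,0,0,0],[4,0,0,0,0,0],[4,0,0,0,0,0]],
  ],
)

```text
time: 17.5
tool_pos: [0.577, 0.2373, 0.0874]
tool_rot: [0.005, 0.063, 0.998, 0.0]
contact_force: [3.3, -1.9, 8.8]
gripper_width: 0.289
grasp_force: 40.4
```

```bash
python3 m3.py w9; python3 -c "
from h import *
s=manip.state();print(s['ft_torque'],s['joint_pos'])"
```

```text
17.5 [0.577  0.2373 0.0874] [ 3.3 -1.9  8.8] 40.4
far top above base 27.1
near top above base 26.17
fuse x [-24.50558711  12.71556845] -5.895009330361558 clip [ 5.3841999  12.85673983] seat -4.779530136744576 OFFSET -1.1154791936169817
[-0.31878256 -0.95418776  0.01342768] [ 0.27193275  0.17131804  1.73510583 -0.00225734  1.22625459 -1.17177357]
```

Emit:
play_rows(
  steps=[
    [[1,0,-1,0,0,0],[2,0,-2,0,0,0],[2,0,-4,0,0,0],[2,0,-6,0,0,0],[2,0,-7,0,0,0],[2,0,-7,0,0,0]],
  ],
)

```text
time: 18.05
tool_pos: [0.5703, 0.2375, 0.0889]
tool_rot: [-0.001, 0.063, 0.998, -0.0]
contact_force: [4.3, -0.2, -4.8]
gripper_width: 0.292
grasp_force: 40.0
```

```bash
sed -i 's/^for k,a,b in.*/for k,a,b in(("far",seat-18,seat-12),("near",seat+11,seat+16.5)):/; s/(y<1.5)&(L\[:,2\]>26)/(y<1.5)\&(L[:,2]>26)\&(L[:,2]<37)/' m3.py; sed -i 's/L\[:,0\]>38)&(L\[:,0\]<43)/L[:,0]>34)\&(L[:,0]<40)/' m3.py; python3 m3.py w10
```

```text
18.05 [0.5703 0.2375 0.0889] [ 4.3 -0.2 -4.8] 40.0
far top above base 28.91
near top above base 28.15
fuse x [-31.97297621   5.39277123] -13.290102488868294 clip [5.00652366 5.92418252] seat -8.434646912324233 OFFSET -4.8554555765440615
```

```bash
python3 - <<'E'
import re
t=open("m3.py").read()
t=t.replace("import sys","import sys,os")
t=t.replace('img,d,c=grab("wrist",sys.argv[1]);','img,d,c=load(sys.argv[1]) if os.path.exists(f"pics/{sys.argv[1]}.png") else grab("wrist",sys.argv[1]);')
t=t.replace("T=s[\"tool_pos\"];Rt","T=(c[0]@np.linalg.inv(np.array(vision.camera_info('wrist')['T_tool_cam'])))[:3,3];Rt")
t=t.replace("(L[:,0]>5)&(L[:,0]<25)","(P[:,0]<.577)&(P[:,0]>.555)")
t=t.replace("L[:,0]>34)&(L[:,0]<40)","P[:,0]>.540)&(P[:,0]<.547)")
open("m3.py","w").write(t)
E
for i in 5 6 7 8 9 10; do python3 m3.py w$i | tail -n +2; done
```

```text
far top above base 19.54
near top above base 19.78
fuse x [-19.22515316  18.44799888] -0.38857713780713965 clip [11.19785576 18.93392091] seat 1.1658883348972129 OFFSET -1.5544654727043525
far top above base 19.68
near top above base 19.84
fuse x [-21.27069696  16.7471532 ] -2.2617718802317732 clip [ 9.26664516 17.09916834] seat -0.7170932504554042 OFFSET -1.544678629776369
far top above base 21.29
near top above base 20.66
fuse x [-22.20977814  15.71028909] -3.249744520625863 clip [ 4.71916615 15.84358474] seat -3.6186245533503243 OFFSET 0.36888003272446124
far top above base 20.88
near top above base 20.17
fuse x [-22.6568566   15.00311734] -3.8268696265496827 clip [ 4.38286305 15.20245491] seat -4.107341017118966 OFFSET 0.28047139056928305
far top above base 20.9
near top above base 20.13
fuse x [-25.11138633  12.10180625] -6.504790040520135 clip [ 1.76862297 12.26096442] seat -6.885206304053591 OFFSET 0.3804162635334567
far top above base 20.96
near top above base 20.19
fuse x [-31.97271138   5.39227489] -13.290218244308596 clip [-1.98162332  5.59782767] seat -12.091897823920245 OFFSET -1.1983204203883506
```

Emit:
play_rows(
  steps=[
    [[-2,0,1.5,0,0,0],[-5,0,1.5,0,0,0],[-8,0,1.5,0,0,0],[-11,0,1.5,0,0,0],[-14,0,1.5,0,0,0],[-17,0,1.5,0,0,0],[-19,0,1.5,0,0,0],[-19,0,1.5,0,0,0]],
  ],
  claw=-0.43,
)

```text
time: 18.77
tool_pos: [0.5899, 0.235, 0.0881]
tool_rot: [-0.001, 0.063, 0.998, -0.0]
contact_force: [-4.5, 1.9, -1.3]
gripper_width: 0.286
grasp_force: 39.4
```

```bash
python3 m3.py w11
```

```text
18.7667 [0.5899 0.235  0.0881] [-4.5  1.9 -1.3] 39.4
far top above base 21.07
near top above base 20.19
fuse x [-13.17644478  24.98022327] 5.901889247377932 clip [17.81389911 25.34611658] seat 7.680007844220517 OFFSET -1.7781185968425852
```

Emit:
play_rows(
  steps=[
    [[0,0,1,0,0,0],[1,0,2,0,0,0],[3,0,3,0,0,0],[4,0,4,0,0,0],[5,0,4.5,0,0,0],[6,0,5,0,0,0],[6,0,5,0,0,0]],
  ],
)

```text
time: 19.4
tool_pos: [0.5881, 0.2357, 0.0877]
tool_rot: [0.005, 0.063, 0.998, 0.0]
contact_force: [-0.5, -2.4, 7.9]
gripper_width: 0.291
grasp_force: 40.1
```

```bash
python3 m3.py w12
```

```text
19.4 [0.5881 0.2357 0.0877] [-0.5 -2.4  7.9] 40.1
far top above base 21.22
near top above base 20.32
fuse x [-14.31292581  23.8262473 ] 4.7566607487986206 clip [16.471758   24.08944573] seat 6.380601866736351 OFFSET -1.62394111793773
```

Emit:
play_rows(
  steps=[
    [[1,0,0.5,0,0,0],[2,0,1,0,0,0],[3,0,1.5,0,0,0],[4,0,2,0,0,0],[5,0,2,0,0,0],[5,0,2,0,0,0]],
  ],
)

```text
time: 19.95
tool_pos: [0.5857, 0.2361, 0.0875]
tool_rot: [0.008, 0.063, 0.998, 0.0]
contact_force: [3.1, -3.1, 9.3]
gripper_width: 0.288
grasp_force: 40.5
```

```bash
python3 m3.py w13
```

```text
19.95 [0.5857 0.2361 0.0875] [ 3.1 -3.1  9.3] 40.5
far top above base 21.1
near top above base 20.39
fuse x [-15.95341446  21.97108824] 3.0088368891708477 clip [14.40685881 22.10126482] seat 4.354061817208505 OFFSET -1.3452249280376574
```

Emit:
play_rows(
  steps=[
    [[1,0,0.5,0,0,0],[2,0,1,0,0,0],[3,0,1.5,0,0,0],[4,0,2,0,0,0],[4,0,2,0,0,0],[4,0,2,0,0,0]],
  ],
)

```text
time: 20.5
tool_pos: [0.5828, 0.2371, 0.0868]
tool_rot: [0.01, 0.063, 0.998, 0.001]
contact_force: [3.7, -3.3, 11.4]
gripper_width: 0.29
grasp_force: 41.0
```

```bash
python3 m3.py w14
```

```text
20.5 [0.5828 0.2371 0.0868] [ 3.7 -3.3 11.4] 41.0
far top above base 20.53
near top above base 19.82
fuse x [-18.55621898  18.95963236] 0.20170669100973804 clip [11.31766107 19.09183623] seat 1.3047486504032673 OFFSET -1.1030419593935292
```

Emit:
play_rows(
  steps=[
    [[1,0,0.5,0,0,0],[2,0,1,0,0,0],[3,0,1.5,0,0,0],[3,0,1.5,0,0,0],[3,0,1.5,0,0,0]],
  ],
)

```text
time: 20.97
tool_pos: [0.5803, 0.2377, 0.0861]
tool_rot: [0.01, 0.063, 0.998, 0.001]
contact_force: [3.3, -2.8, 14.1]
gripper_width: 0.29
grasp_force: 41.5
```

```bash
python3 m3.py w15
```

```text
20.9667 [0.5803 0.2377 0.0861] [ 3.3 -2.8 14.1] 41.5
far top above base 20.23
near top above base 19.45
fuse x [-20.91508522  16.6840155 ] -2.115534858680876 clip [ 3.73245173 16.59927937] seat -3.7341344515646693 OFFSET 1.6185995928837933
```

```bash
cat >> m3.py <<'E'
print("offset2",e.mean()-n[1]+17.75)
for a,b in((.540,.547),(.560,.570),(.575,.59),(.595,.605),(.607,.622)):
    yc=L[:,1]+1; m=(P[:,0]>a)&(P[:,0]<b)&(abs(yc)>10)&(abs(yc)<15)&(P[:,2]<.02);print("basez",a,m.sum(),np.median(L[m,2]).round(2))
E
for i in 6 15; do python3 m3.py w$i|tail -n 6; done
```

```text
offset2 -1.4454422242312077
basez 0.54 186 10.69
basez 0.56 241 10.79
basez 0.575 195 10.86
basez 0.595 127 10.94
basez 0.607 8 10.84
offset2 -0.9645373638898036
basez 0.54 190 10.68
basez 0.56 243 10.7
basez 0.575 173 10.8
basez 0.595 133 10.77
basez 0.607 6 10.91
```

Emit:
play_rows(
  steps=[
    [[-1,0,0.3,0,0,0],[-2,0,0.3,0,0,0],[-3,0,0.3,0,0,0],[-4,0,0.3,0,0,0],[-4,0,0.3,0,0,0]],
  ],
)

```text
time: 21.43
tool_pos: [0.5829, 0.2375, 0.0858]
tool_rot: [0.008, 0.063, 0.998, 0.001]
contact_force: [-1.5, -2.3, 17.5]
gripper_width: 0.289
grasp_force: 41.9
```

```bash
python3 m3.py w16|grep -v basez
```

```text
21.4333 [0.5829 0.2375 0.0858] [-1.5 -2.3 17.5] 41.9
far top above base 19.54
near top above base 19.39
fuse x [-19.10613015  18.83198562] -0.13707226326909527 clip [10.94063243 18.85782253] seat 0.9992274803217907 OFFSET -1.136299743590886
offset2 -1.2448947890062243
```

Fuse is now level and bottomed (tops 19.4 to 19.5 mm above the base) and about 1.1 mm off centre, with both caps in their clips. I'll unload and release.

Emit:
play_rows(
  steps=[
    [[0,0,-1.5,0,0,0],[0,0,-3,0,0,0],[0,0,-4.5,0,0,0],[0,0,-4.5,0,0,0],[0,0,-4.5,0,0,0]],
  ],
)

```text
time: 21.9
tool_pos: [0.5804, 0.2373, 0.086]
tool_rot: [0.005, 0.063, 0.998, 0.001]
contact_force: [4.3, -1.0, 8.0]
gripper_width: 0.289
grasp_force: 40.6
```

Emit:
play_rows(
  steps=[
    [[0,0,0,0,0,0],[0,0,0,0,0,0],[0,0,0,0,0,0],[0,0,0,0,0,0],[0,0,0,0,0,0]],
  ],
  claw=-0.28,
)

```text
time: 22.32
tool_pos: [0.5755, 0.2368, 0.0814]
tool_rot: [-0.001, 0.063, 0.998, -0.0]
contact_force: [-0.2, 0.3, -1.5]
gripper_width: 0.361
grasp_force: 5.5
```

```bash
python3 m3.py w17|grep -v basez
```

```text
22.3167 [0.5755 0.2368 0.0814] [-0.2  0.3 -1.5] 5.5
far top above base 19.59
near top above base 19.54
fuse x [-26.39391088  10.35799682] -8.017957031582876 clip [ 3.04977866 10.86653174] seat -6.9418448004039295 OFFSET -1.0761122311789464
offset2 -1.1344887683885503
  return _methods._mean(a, axis=axis, dtype=dtype,
  ret = ret.dtype.type(ret / rcount)
```

```bash
python3 - <<'E'
from h import *
img,d,c=load("w17");s=manip.state();T=s["tool_pos"];Rt=q2R(s["tool_rot"])
v,u=np.mgrid[90:330,230:400];P=np.array([at_d((a,b),d[b,a],c) for a,b in zip(u.ravel(),v.ravel()) if d[b,a]>0]);L=(P-T)@Rt*1e3;L[:,2]=P[:,2]*1e3
for z in range(14,80,6):
    for sg in(-1,1):
        y=L[:,1]*sg;m=(abs(L[:,2]-z)<3)&(y>7)&(y<24)
        if m.sum()>5: print(z,sg,m.sum(),"x",np.percentile(L[m,0],[5,50,95]).round(1),"y",np.percentile(L[m,1],[5,95]).round(1))
E
```

```text
14 -1 490 x [-42.4  12.9  35.5] y [-16.7  -7.3]
14 1 451 x [-41.6  14.3  35.2] y [ 7.2 16.7]
20 -1 9 x [2.  2.3 2.6] y [-17.1 -15.2]
26 -1 28 x [-7.3 -1.4  2.8] y [-16.7  -9. ]
26 1 38 x [-8.9 -4.   2.6] y [ 8.1 15.6]
32 -1 93 x [-8.9 -4.2  4. ] y [-15.4  -7.6]
32 1 93 x [-9.  -3.7  5.6] y [ 7.4 14.7]
38 -1 260 x [-23.    4.5  10.8] y [-14.   -7.4]
38 1 256 x [-23.    5.   10.7] y [ 7.4 13.5]
44 -1 37 x [2.4 3.2 8.9] y [-15.2 -11.5]
44 1 39 x [2.8 3.2 9.7] y [11.2 14.4]
50 -1 32 x [2.6 3.2 3.5] y [-14.9 -11.2]
50 1 25 x [2.8 3.2 3.5] y [10.8 14. ]
56 -1 29 x [3.  3.4 3.8] y [-14.2 -10.8]
56 1 29 x [3.1 3.5 3.8] y [10.5 13.6]
62 -1 35 x [2.9 3.5 3.9] y [-13.9 -10.4]
62 1 36 x [2.6 3.6 3.9] y [ 9.7 13.6]
68 -1 44 x [3.  3.6 4.2] y [-13.3  -9.7]
68 1 41 x [3.  3.7 4.1] y [ 9.4 13.1]
74 -1 44 x [3.  3.8 4.2] y [-13.   -9.3]
74 1 42 x [3.3 3.9 4.3] y [ 9.  12.8]
```

Emit:
play_rows(
  steps=[
    [[-2,0,0,0,0,0],[-3.5,0,0,0,0,0],[-3.5,0,-3,0,0,0],[-3.5,0,-8,0,0,0],[-3.5,0,-16,0,0,0],[-3.5,0,-28,0,0,0],[-3.5,0,-45,0,0,0],[-3.5,0,-62,0,0,0],[-3.5,0,-76,0,0,0],[-3.5,0,-84,0,0,0],[-3.5,0,-85,0,0,0],[-3.5,0,-85,0,0,0]],
  ],
)

```text
time: 23.37
tool_pos: [0.58, 0.2366, 0.1684]
tool_rot: [0.001, 0.063, 0.998, 0.0]
contact_force: [0.3, -0.7, -0.5]
gripper_width: 0.357
grasp_force: 5.5
```

```bash
python3 m3.py w18|grep -v basez;  python3 - <<'E'
from h import *
img,d,c=load("w18");cv2.imwrite("pics/c6.png",cv2.resize(img[110:260,235:395],None,fx=4,fy=4,interpolation=cv2.INTER_CUBIC))
E
```

```text
23.3667 [0.58   0.2366 0.1684] [ 0.3 -0.7 -0.5] 5.5
far top above base 19.75
near top above base 19.58
fuse x [-22.34862146  15.04403043] -3.6522955138361244 clip [ 7.86389799 15.56368324] seat -2.1862093824819997 OFFSET -1.4660861313541247
offset2 -1.4659787552568027
```

View pics/c6.png

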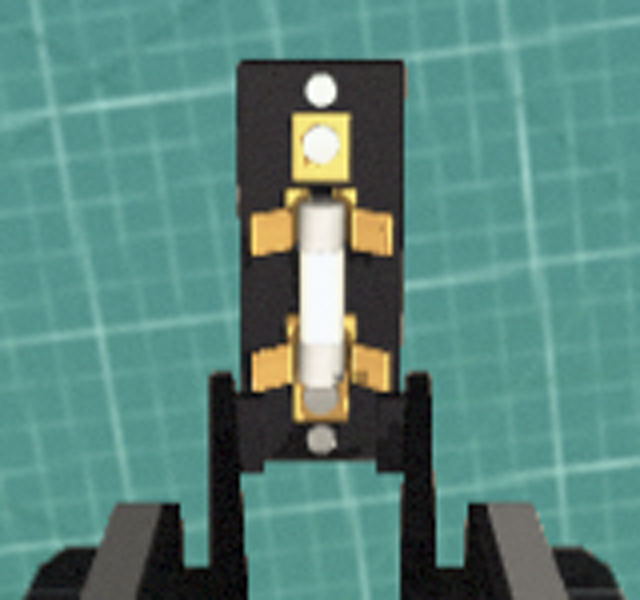

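The fuse lies in both clips, level, with ends at crop y≈201 and y≈388. The leaf mouths span y 212–256 and 349–392.

```bash
python3 - <<'E'
from h import *
img,d,c=load("w18");s=manip.state();Rt=q2R(s["tool_rot"]);T=s["tool_pos"]
f=lambda u,v,z:((Rt.T@(at_z((u/4+235-.4,v/4+110-.4),z,c)-T))*1e3)[0].round(2)
print("fuse",[f(322,v,.031) for v in(201,388)],"caps inner",[f(322,v,.031) for v in(251,342)])
for x in(252,391): print("leaf",[f(x,v,.041) for v in(212,256,349,392)])
print("base",[f(243,v,.011) for v in(62,)],f(322,460,.011),"screws",f(321,90,.011),f(321,439,.011))
E
```

```text
fuse [np.float64(15.99), np.float64(-23.45)] caps inner [np.float64(5.73), np.float64(-13.47)]
leaf [np.float64(15.71), np.float64(6.97), np.float64(-12.0), np.float64(-21.02)]
leaf [np.float64(15.72), np.float64(6.98), np.float64(-11.99), np.float64(-21.0)]
base [np.float64(41.78)] -47.18 screws 35.95 -42.12
```

Emit:
play_rows(
  steps=[
    [[1,8,0,0,0,0],[3,25,0,0,0.4,2],[5,50,0,0,0.8,4],[7,75,0,0,1.2,6],[9,100,0,0,1.6,8],[11,125,0,0,1.6,10],[13,145,0,0,1.6,10.5],[14,157,0,0,1.6,10.5],[14,162,0,0,1.6,10.5],[14,163,0,0,1.6,10.5],[14,163,0,0,1.6,10.5],[14,163,0,0,1.6,10.5]],
  ],
)

```text
time: 24.42
tool_pos: [0.5864, 0.399, 0.1672]
tool_rot: [-0.014, 0.155, 0.988, 0.001]
contact_force: [-0.3, -0.4, -0.3]
gripper_width: 0.36
grasp_force: 5.5
```

```bash
python3 - <<'E'
from h import *
s=manip.state();print(s["time"],s["tool_pos"],s["contact_force"],s["gripper_width"]);Rt=q2R(s["tool_rot"]);T=s["tool_pos"];print(Rt.round(3))
img,d,c=grab("wrist","w19")
v,u=np.mgrid[90:330,200:430];P=np.array([at_d((a,b),d[b,a],c) for a,b in zip(u.ravel(),v.ravel()) if d[b,a]>0])
X=np.array([Rt[0,0],Rt[1,0],0]);X/=np.linalg.norm(X);Y=np.array([Rt[0,1],Rt[1,1],0]);Y/=np.linalg.norm(Y)
L=np.c_[(P-T)@X,(P-T)@Y,P[:,2]]*1e3
m=(L[:,2]>45)&(L[:,2]<50)&(abs(L[:,0])<60)
q=L[m];print("rim",m.sum(),np.percentile(q,[1,99],axis=0).round(1))
r=cv2.minAreaRect(q[:,:2].astype(np.float32));print("rect",r)
for y in(-25,0,25):
    k=q[abs(q[:,1]-y)<4];h,b=np.histogram(k[:,0],np.arange(-40,41,2));print(y,[(int(a),int(n)) for a,n in zip(b,h) if n])
for z in(100,110,120,130,140):
    m=(abs(L[:,2]-z)<5)&(abs(L[:,1])>7)&(abs(L[:,1])<22)
    if m.sum()>5:print("jaw",z,m.sum(),np.percentile(L[m,0],[5,50,95]).round(1),np.percentile(L[m,1],[3,97]).round(1))
E
```

```text
24.4167 [0.58639556 0.39904219 0.1672323 ] [-0.29971636 -0.38813331 -0.27692681] 0.36041508346553197
[[-0.952  0.305 -0.028]
 [ 0.305  0.952  0.005]
 [ 0.028 -0.003 -1.   ]]
rim 1710 [[-17.1 -36.5  45.1]
 [ 16.8  38.5  48.3]]
rect ((-0.3278522491455078, 1.0558052062988281), (75.88080596923828, 34.152584075927734), 89.01905059814453)
-25 [(-18, 16), (-16, 18), (-14, 21), (-12, 7), (10, 22), (12, 30), (14, 26), (16, 7)]
0 [(-18, 10), (-16, 22), (-14, 28), (-12, 10), (10, 15), (12, 28), (14, 27), (16, 11)]
25 [(-18, 10), (-16, 20), (-14, 31), (-12, 16), (10, 10), (12, 21), (14, 31), (16, 17)]
jaw 100 27 [4.3 5.  5.4] [-17.1  16.2]
jaw 110 203 [-6.   4.1  5.2] [-16.6  15. ]
jaw 120 218 [-5.6  2.4  5.1] [-15.8  14.6]
jaw 130 91 [4.1 4.6 5. ] [-15.4  14.3]
jaw 140 99 [3.8 4.6 5. ] [-14.6  13.8]
```

Emit:
play_rows(
  steps=[
    [[0.7,1.5,0,0,0,0],[0.7,1.5,10,0,0,0],[0.7,1.5,30,0,0,0],[0.7,1.5,52,0,0,0],[0.7,1.5,70,0,0,0],[0.7,1.5,82,0,0,0],[0.7,1.5,88,0,0,0],[0.7,1.5,89,0,0,0],[0.7,1.5,89,0,0,0],[0.7,1.5,89,0,0,0]],
  ],
)

```text
time: 25.3
tool_pos: [0.5846, 0.4026, 0.0801]
tool_rot: [-0.013, 0.154, 0.988, 0.002]
contact_force: [0.3, 0.3, -0.8]
gripper_width: 0.357
grasp_force: 5.5
```

Emit:
play_rows(
  steps=[
    [[0,0,0.7,0,0,0],[0,0,1.4,0,0,0],[0,0,1.4,0,0,0]],
  ],
)

```text
time: 25.55
tool_pos: [0.584, 0.4024, 0.0779]
tool_rot: [-0.013, 0.154, 0.988, 0.001]
contact_force: [-0.2, -0.7, -1.8]
gripper_width: 0.361
grasp_force: 5.5
```

Emit:
play_rows(
  steps=[
    [[0,0,1,0,0,0],[0,0,2,0,0,0],[0,0,2,0,0,0]],
  ],
)

```text
time: 25.8
tool_pos: [0.5839, 0.4023, 0.0757]
tool_rot: [-0.014, 0.154, 0.988, 0.001]
contact_force: [0.2, -0.2, 0.6]
gripper_width: 0.358
grasp_force: 4.8
```

Emit:
play_rows(
  steps=[
    [[0,0,0.7,0,0,0],[0,0,1.4,0,0,0],[0,0,1.4,0,0,0]],
  ],
)

```text
time: 26.05
tool_pos: [0.5843, 0.4024, 0.0751]
tool_rot: [-0.013, 0.154, 0.988, 0.001]
contact_force: [0.6, -1.1, 4.2]
gripper_width: 0.362
grasp_force: 3.6
```

Tips are on the floor (4 N), so I'll open gently and then fully.

Emit:
play_rows(
  steps=[
    [[0,0,-0.7,0,0,0],[0,0,-0.7,0,0,0],[0,0,-0.7,0,0,0],[0,0,-0.7,0,0,0],[0,0,-0.7,0,0,0]],
  ],
  claw=-0.1,
)

```text
time: 26.47
tool_pos: [0.5833, 0.4021, 0.0739]
tool_rot: [-0.014, 0.154, 0.988, 0.001]
contact_force: [0.0, -0.9, 0.3]
gripper_width: 0.449
grasp_force: 0.1
```

Emit:
play_rows(
  steps=[
    [[0,0,0,0,0,0],[0,0,0,0,0,0],[0,0,0,0,0,0],[0,0,0,0,0,0],[0,0,0,0,0,0],[0,0,0,0,0,0]],
  ],
  claw=1,
)

```text
time: 26.97
tool_pos: [0.5836, 0.4022, 0.0745]
tool_rot: [-0.014, 0.154, 0.988, 0.001]
contact_force: [-0.8, -0.1, 0.2]
gripper_width: 1.0
grasp_force: 0.0
```

Emit:
play_rows(
  steps=[
    [[0,0,-5,0,0,0],[0,0,-15,0,0,0],[0,0,-30,0,0,0],[0,0,-50,0,0,0],[0,0,-75,0,0,0],[0,0,-100,0,0,0],[0,0,-125,0,0,0],[0,0,-145,0,0,0],[0,0,-155,0,0,0],[0,0,-155,0,0,0],[0,0,-155,0,0,0]],
  ],
)

```text
time: 27.88
tool_pos: [0.5881, 0.4014, 0.2304]
tool_rot: [-0.013, 0.154, 0.988, 0.001]
contact_force: [0.2, -0.1, -0.2]
gripper_width: 0.999
grasp_force: 0.0
```

```bash
python3 - <<'E'
from h import *
s=manip.state();print(s["time"],s["tool_pos"],s["contact_force"],s["gripper_width"]);Rt=q2R(s["tool_rot"]);T=s["tool_pos"]
img,d,c=grab("wrist","w20")
v,u=np.mgrid[90:330,200:430];P=np.array([at_d((a,b),d[b,a],c) for a,b in zip(u.ravel(),v.ravel()) if d[b,a]>0])
X=np.array([Rt[0,0],Rt[1,0],0]);X/=np.linalg.norm(X);Y=np.array([Rt[0,1],Rt[1,1],0]);Y/=np.linalg.norm(Y)
L=np.c_[(P-T)@X,(P-T)@Y,P[:,2]]*1e3
for a,b in((45,50),(120,140)):
    q=L[(L[:,2]>a)&(L[:,2]<b)&(abs(L[:,0])<50)&(abs(L[:,1])<(50 if a<100 else 20))];print(a,len(q),np.median(q[:,2]) if len(q) else 0,cv2.minAreaRect(q[:,:2].astype(np.float32)) if len(q) else 0)
E
```

```text
27.8833 [0.58805467 0.40137437 0.23042248] [ 0.16679167 -0.10068403 -0.19325484] 0.9994017199504465
45 1020 46.6422855531968 ((0.6766452789306641, -1.7227935791015625), (75.83567810058594, 34.07872772216797), 89.95406341552734)
120 675 128.46029130182185 ((3.3591556549072266, -2.5175561904907227), (21.80919075012207, 17.01561737060547), 89.7200927734375)
```

The tongs stand upright in the well, with the bow at the same height as at the start (128.5 mm), and the gripper is clear. I'm handing in.

```bash
python3 -c "
from h import *
print(order.job_done())"
```

```text
the job is handed in; nothing more can be done
None
```

The job is handed in at about 28 s: the thick fuse sits level and fully home in both clips but about 1.1 mm off centre (it drifted under pressing and I recovered only part of it), and the tongs stand back in their stand, released. By my estimate the highest load on one jaw was about 18 N, against the 20 N limit.

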